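Close the tote's spout gate and tip the disc weights into the corner

ROBOT

A 6-joint arm with a two-finger parallel gripper is mounted at the origin on the work surface. World frame = base frame: x ahead of the robot, y to its left, z up, the work surface at z = 0. Lengths are in m, angles in rad, forces in N, time in s.
With the tool pointing down it reaches from about 0.275 to 0.75 m from the base axis. Payload 10.2 kg.
Tool frame: the origin (TCP) lies on the centre line of the jaws, within the pads' length; the fingertips stand 22 mm ahead of it and the grasp point (between the pads) lies 3 mm ahead of it; z points along the fingers, y is the direction in which the jaws open and shut (so a half turn about z gives the same grasp; the last joint's range is limited). The gripper opens to 85 mm and grips with 20 to 120 N. Pads are 22 mm wide; open, the fingers measure 114 mm over their backs; the gripper's body (76 mm by 85 mm) begins 54 mm behind the grasp point. The pads swing forward as they close: fully open they stand 13 mm farther back than shut.
Start: joints at [-1.496, 0.313, 1.498, -0, 1.331, -0.223], TCP at [0.154, -0.502, 0.253] pointing down, gripper open.
Joint ranges: [-2.94, 2.94], [-0.97, 2.17], [0.19, 2.56], [-1.23, 4.37], [0.02, 3.11], [-2.88, 2.88]. Speed limits (rad/s): [2.39, 2.39, 3.01, 3.14, 3.14, 3.14].

INTERFACE

Orientations are given as [roll, pitch, yaw] about the fixed x, y, z axes, in that order (R = Rz(yaw) Ry(pitch) Rx(roll)).
In Python, from workcell import readout, viewer, manip, regions_of, pinpoint gives the robot as it stands.
- The arm moves only by the shell command python3 -m crank 'ROWS' [OPENING] [FORCE]. ROWS is JSON, a list that holds one entry, the list of rows, each a list of 6 numbers: the shift along the tool's x, y, z in m, then the turn, a rotation vector about the tool's x, y, z in degrees. In form: [[[dx, dy, dz, wx, wy, wz], ...]]. A call has 1 to 12 rows; each row shifts and turns the pose as measured when the row begins, along the tool's axes as they then stand; what a row does not reach is not made up. A row lasts 1/10 s, in which the tool goes at most 50 mm and 8.59 degrees, less where a joint would pass 70% of its speed; a pose out of reach is approached as far as the arm can. A call is refused whole if a number of a shift passes 0.05 or a number of a turn 8.59, either way. A call with a gripper value outside its range is refused whole. OPENING is the closure, from -1 (fully open) to 1 (shut), set as the call begins (- or left out, the last holds). The fingers move at their own pace and stop on an object; FORCE is the grip in N (left out, the last holds). Time passes only in rows, so rows that do not move let the fingers close. It gives the time, the measured TCP pose, the force and the opening at its end, in the units of the state.
- readout.get_obs(): the state, without advancing time (a new reading comes with each control period).
- viewer.grab_frame(name): name is "scene" or "top" or "wrist"; returns the picture (480x640x3 uint8, red, green, blue); there is no depth.
- viewer.camera_params(name): a dict with "fx", "fy", "cx", "cy" (pixels), "k1" (the pictures are not rectified: a ray, as slopes to the right and down, at radius r is drawn at 1 + k1 r^2 times it, then the intrinsics apply), "rvec" (rotation vector, rad) and "tvec" (3), from world to camera coordinates, as OpenCV has them. Camera axes: x right, y down, z forward; pixel columns grow to the right and rows downward; lengths in m; the calibration is good to about 2 mm. A picture is of the moment at which its call begins: read the wrist's pose just before it. camera_params takes no time and is no camera call; for the wrist camera it gives the pose at the moment of the call.
- manip.close_job(): hands the job in, once; it reports no verdict.
Trained networks look in the newest picture that a camera, given by its name, has taken for a name from the list of things; names that differ only in an ending like _2 or _b are one class to them, and where a whole thing is asked for, a point or a joint stands for the part that bears it (a point fixed in the world has none). Each returns a list of dicts, best first, with "confidence" (0 to 1); they miss things now and then, are a little off and sometimes report something else, mostly with a low value. They report only what shows in the picture. A call takes as long as a camera call.
- regions_of(thing, camera): "region" (480x640 bool, what is visible of it).
- pinpoint(thing, camera): "point" ([x, y, z] in m, in world coordinates, good to about 4 mm: a listed point, or the origin of a listed thing).
The state is a dict: "time_s": time; "joints": joint angles; "joint_vel": joint speeds; "joint_torque": joint torques, N m; "eef_pos": TCP position; "ee_rot": TCP orientation; "wrist_force": force on the tool from outside, world axes, zero at the start; "ft_torque": the same for the moment, N m; "opening": finger opening in m.
Only numpy, scipy, OpenCV 4.12 (cv2) and the standard library are available. Lean on these libraries where they do the work, as an engineer would, in place of code of your own. Each camera call takes 0.05 s, during which the arm holds its last target. There are 200 camera calls.

TASK

Take the flat metal gate out of its stand and push it down fully home into the slot across the spout of the white tote, while the tote stands on the bench. Then lift the tote clear of the bench by the bar over its middle and tip it, by about 30 degrees, until all four steel discs have slid together into the corner beside the gate, with nothing spilled and the jar, small bottle and dish around it left alone. Finish while still holding the tote tilted in the air like that, discs lying still in that corner and gate still home: do not put it down.

Things in the scene. Friction and masses are not known exactly. Their poses are not given: they have to be found in the camera images.
- tote: loose white plastic tote, open on top, outside 204 mm (its x) by 140 mm (its y), walls 45 mm high and 4 mm thick, floor 5 mm thick, about 0.3 kg. Origin: centre of its underside; z up. A fixed bar runs over its middle along its y (see point tote_handle). Its +x end wall has a spout: a 42 mm wide full-height opening next to the +y corner with a small chute outside; without the gate the discs slide out there. At the start it stands on the bench
- tote_handle (a point): centre of the tote's handle bar, 99 mm above the tote's underside. The bar is 14 mm thick (along tote x), 16 mm high, 152 mm long (along tote y), on two uprights at its ends; free space of 46 mm between the bar and the top of the walls. Axes as the tote's
- spout_slot (a point): middle of the bottom of the slot across the spout, where the gate's lower edge comes to rest; in the tote frame at x 96, y 38, z 5 mm. The slot is 9 mm wide along tote x and 56 mm long along tote y, 40 mm deep, open on top, with flared lips (14 mm leaves that lean outward) that stand 12 mm above the walls and widen the mouth to about 25 mm by 72 mm. Axes as the tote's
- tote_corner (a point): inner corner of the tote's floor beside the spout, where the discs are to gather; in the tote frame at x 87.5, y 66, z 5 mm
- gate: loose aluminium gate, 70 g, standing upright in its stand at the start. Origin: middle of its lower edge; z up the gate. Blade 5 mm thick (its x), 50 mm wide (its y), 64 mm tall; above it a grip tab 10 mm thick (x), 30 mm wide (y), 35 mm tall, so 97 mm tall in all. The same turned half round about z. In the tote's slot its x runs along the tote's x
- gate_tab (a point): centre of the gate's grip tab, 79.5 mm above the gate's lower edge
- stand: fixed grey block, 50 mm (its x) by 90 mm (its y), 34 mm high, in whose slot (7 mm by 55 mm, bottom 6 mm above the bench) the gate stands 28 mm deep. Origin: centre of its underside. It can be on either side of the tote
- disc0: one of four alike loose smooth dark steel discs, 20 mm across, 12 mm high, 30 g, lying on the tote's floor. Origin: centre of its underside, z along the disc's axis. They slide on the tote's floor and walls when it tilts by about 12 degrees towards a wall; towards a corner some 25 degrees or more are needed
- disc1: one of four alike loose smooth dark steel discs, 20 mm across, 12 mm high, 30 g, lying on the tote's floor. Origin: centre of its underside, z along the disc's axis. They slide on the tote's floor and walls when it tilts by about 12 degrees towards a wall; towards a corner some 25 degrees or more are needed
- disc2: one of four alike loose smooth dark steel discs, 20 mm across, 12 mm high, 30 g, lying on the tote's floor. Origin: centre of its underside, z along the disc's axis. They slide on the tote's floor and walls when it tilts by about 12 degrees towards a wall; towards a corner some 25 degrees or more are needed
- disc3: one of four alike loose smooth dark steel discs, 20 mm across, 12 mm high, 30 g, lying on the tote's floor. Origin: centre of its underside, z along the disc's axis. They slide on the tote's floor and walls when it tilts by about 12 degrees towards a wall; towards a corner some 25 degrees or more are needed
- jar: bystander, loose: wide white jar with a lid, 64 mm across, 85 tall; leave it alone
- vial: bystander, loose: small amber bottle, 44 mm across, 75 tall; leave it alone
- boat: bystander, loose: shallow round weighing dish, 90 mm across, 30 tall; leave it alone

How it is judged:
By the outcome, as a careful person would: the job done as asked, in the order asked, and still so for the second after the job is handed in, while the arm keeps its last pose, push and grip.
It also fails if it takes over 58 s, if anything falls off the work surface, if the arm or the gripper's body presses on something with over 40 N, if the wrist force passes 120 N, or if a joint passes its speed limit or range.

## Working session

There is one attempt and no reset: what is moved stays moved. The work goes in short steps, Python scripts to look and compute and a shell command to move; the robot and the scene stay as the last step left them, time stands still between calls to the robot, and variables do not carry over. Pictures are saved under pics/ and viewed, about 8 in all and at most 12, crops included, and the job is handed in when it is done.

```bash
mkdir -p pics; ls; cat > h.py <<'E'
import numpy as np, cv2
from workcell import readout, viewer, manip, regions_of, pinpoint
from scipy.spatial.transform import Rotation as R
def snap(cam,name):
    im=viewer.grab_frame(cam); cv2.imwrite(f'pics/{name}.png',cv2.cvtColor(im,cv2.COLOR_RGB2BGR)); return im
def pp(thing,cam):
    for d in pinpoint(thing,cam)[:2]: print(cam,thing,np.round(d['point'],4),round(d['confidence'],2))
def proj(P,cam):
    c=viewer.camera_params(cam); X=R.from_rotvec(np.ravel(c['rvec'])).apply(np.atleast_2d(P))+np.ravel(c['tvec'])
    s=X[:,:2]/X[:,2:]; s=s*(1+c['k1']*(s**2).sum(1,keepdims=True)); return s*[c['fx'],c['fy']]+[c['cx'],c['cy']]
def unproj(uv,z,cam):
    c=viewer.camera_params(cam); s0=(np.atleast_2d(uv)-[c['cx'],c['cy']])/[c['fx'],c['fy']]; s=s0.copy()
    for _ in range(20): s=s0/(1+c['k1']*(s**2).sum(1,keepdims=True))
    r=R.from_rotvec(np.ravel(c['rvec'])); o=r.inv().apply(-np.ravel(c['tvec'])); d=r.inv().apply(np.c_[s,np.ones(len(s))])
    return o+d*((z-o[2])/d[:,2])[:,None]
def mask(thing,cam):
    r=regions_of(thing,cam); return (r[0]['region'],r[0]['confidence']) if r else (None,0)
E
python3 - <<'E'
from h import *
o=readout.get_obs(); print({k:np.round(v,3) for k,v in o.items()})
for cam in ['top','scene']:
    snap(cam,cam+'0')
    for t in ['tote','tote_handle','spout_slot','tote_corner','gate','gate_tab','stand','jar','vial','boat']: pp(t,cam)
E
```

```text
pics
{'time_s': np.float64(0.0), 'joints': array([-1.496,  0.313,  1.498, -0.   ,  1.331, -0.223]), 'joint_vel': array([-0.001,  0.001, -0.002, -0.001, -0.   , -0.001]), 'joint_torque': array([ 0.0000e+00, -4.1227e+01, -2.5974e+01, -0.0000e+00,  4.0000e-03,
       -0.0000e+00]), 'eef_pos': array([ 0.154, -0.502,  0.253]), 'ee_rot': array([-3.14 , -0.   ,  0.298]), 'wrist_force': array([-0.034,  0.111,  0.143]), 'ft_torque': array([-0.043, -0.008, -0.026]), 'opening': np.float64(0.085)}
top tote [ 0.5715  0.0231 -0.0017] 0.91
top tote_handle [0.5754 0.0242 0.1019] 0.94
top spout_slot [0.5813 0.1287 0.0041] 0.82
top tote_corner [ 0.604  -0.0244  0.0076] 0.7
top tote_corner [0.5493 0.1352 0.0054] 0.56
top gate [ 0.4538 -0.3264  0.0054] 0.89
top gate_tab [ 0.4524 -0.3277  0.0841] 0.72
top gate_tab [0.5616 0.0032 0.0059] 0.7
top stand [ 4.547e-01 -3.283e-01  1.000e-04] 0.77
top jar [ 0.4766  0.2868 -0.0024] 0.75
top vial [ 0.6456 -0.2439  0.0031] 0.62
top boat [ 0.6424  0.2698 -0.0026] 0.8
scene tote [0.5762 0.0273 0.0025] 0.76
scene tote_handle [0.5801 0.0285 0.1039] 0.57
scene tote_handle [0.5829 0.1283 0.0071] 0.28
scene spout_slot [0.5818 0.1294 0.0064] 0.72
scene tote_corner [0.5511 0.131  0.0063] 0.84
scene tote_corner [0.5613 0.0025 0.0022] 0.18
scene gate [ 0.4517 -0.3308  0.0066] 0.68
scene gate_tab [ 0.4546 -0.3274  0.085 ] 0.88
scene gate_tab [0.561  0.0042 0.0013] 0.74
scene stand [ 4.524e-01 -3.321e-01  1.000e-04] 0.93
scene jar [ 0.478   0.2813 -0.0036] 0.75
scene vial [ 0.4492 -0.3303 -0.0022] 0.64
scene boat [ 0.6455  0.271  -0.0027] 0.85
```

View top.

View pics/top0.png

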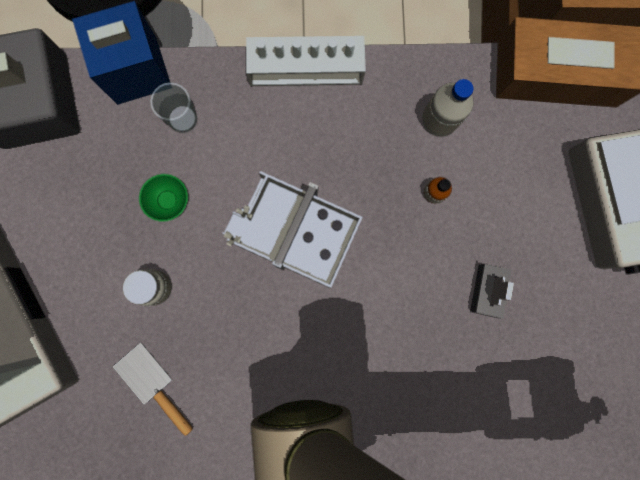

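View pics/scene0.png

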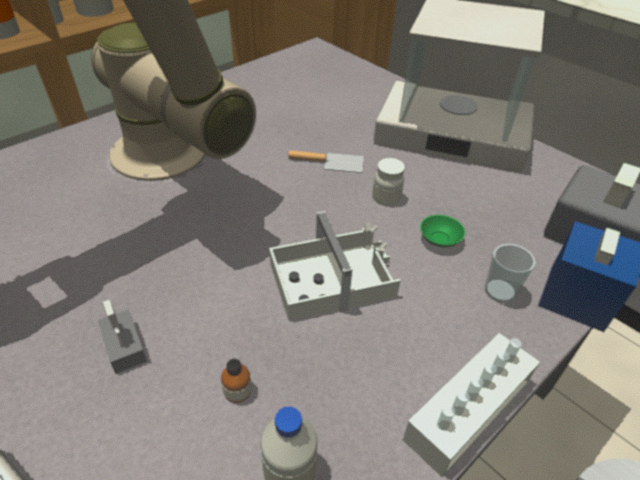

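The top view shows the tote at about (295,230) with its spout on the left, next to the dish. The stand and gate are at about (490,290). The scene view agrees with this, and the handle bar and spout lips are visible in it. Next I'll move above the gate for a closer look.

```bash
python3 -m crank '[[[0.045,-0.011,0,0,0,0],[0.045,-0.011,0,0,0,0],[0.045,-0.011,0,0,0,0],[0.045,-0.011,0,0,0,0],[0.045,-0.011,0,0,0,0],[0.045,-0.011,0,0,0,0],[0,0,0,0,0,0],[0,0,0,0,0,0]]]' -1
python3 - <<'E'
from h import *
o=readout.get_obs(); print(o['eef_pos'],o['ee_rot'])
snap('wrist','w1')
for t in ['gate','gate_tab','stand']: pp(t,'wrist')
print(proj([o['eef_pos']],'wrist'))
m,c=mask('gate','wrist'); 
if m is not None: print(c,m.sum(),cv2.minAreaRect(np.argwhere(m)[:,::-1].astype(np.int32)))
E
```

```text
time_s: 1.9
eef_pos: [0.4011, -0.3547, 0.253]
ee_rot: [3.14, -0.0, 0.295]
wrist_force: [-0.9, 0.5, 0.4]
opening: 0.0854
[ 0.40112773 -0.35473191  0.252995  ] [ 3.14034282e+00 -1.52391574e-04  2.94865331e-01]
wrist gate [ 0.4542 -0.3308  0.0108] 0.89
wrist gate_tab [ 0.4555 -0.3296  0.088 ] 0.68
wrist stand [ 0.4534 -0.3338  0.0059] 0.97
[[307.91288843 334.43931808]]
0.65 689 ((304.6559753417969, 151.85321044921875), (14.426180839538574, 59.12702178955078), 28.300756454467773)
```

View pics/w1.png

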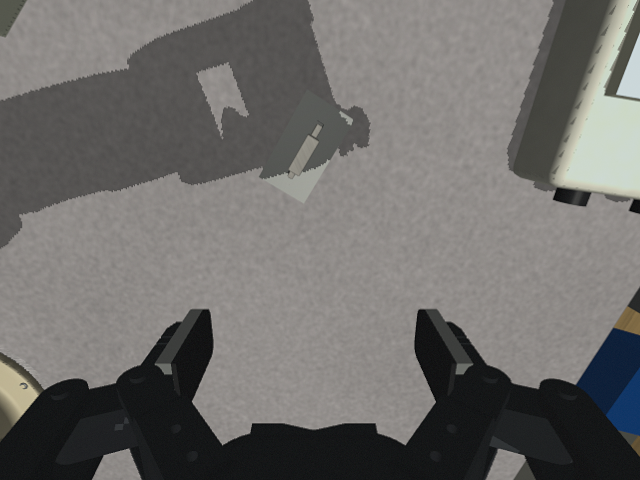

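The wrist view shows the stand at about (305,148), with the gate standing in it roughly 28° off image vertical. I'll fit the silhouettes to get poses and yaw.

```bash
cat >> h.py <<'E'
from scipy.optimize import minimize
def box(x0,x1,y0,y1,z0,z1): return np.array([[x,y,z] for x in(x0,x1) for y in(y0,y1) for z in(z0,z1)])/1000.
GATE=[box(-2.5,2.5,-25,25,28,64),box(-5,5,-15,15,64,97)]
STAND=[box(-25,25,-45,45,0,34)]
TOTE=[box(-102,102,-70,70,0,45),box(-7,7,-76,76,0,107)]
def sil(boxes,p,z,cam):
    m=np.zeros((480,640),np.uint8); r=R.from_euler('z',p[2])
    for b in boxes: cv2.fillConvexPoly(m,cv2.convexHull(np.round(proj(r.apply(b)+[p[0],p[1],z],cam)*16).astype(np.int32)),1,shift=4)
    return m>0
def fit(mask,boxes,p0,z,cam):
    f=lambda p:1-(sil(boxes,p,z,cam)&mask).sum()/max(1,(sil(boxes,p,z,cam)|mask).sum())
    best=None
    for dy in np.radians([-15,0,15]):
        s=np.array([p0+np.array([0,0,dy])]+[p0+np.array([0,0,dy])+e for e in np.diag([.006,.006,.12])])
        r=minimize(f,s[0],method='Nelder-Mead',options=dict(initial_simplex=s,xatol=1e-5,fatol=1e-5))
        if best is None or r.fun<best.fun: best=r
    print('fit',np.round(best.x[:2],4),np.round(np.degrees(best.x[2]),1),'1-IoU',round(best.fun,3)); return best.x
E
python3 - <<'E'
from h import *
import pickle
for cam in ['wrist','top']:
    snap(cam,cam+'2')
    for n,b,z,p0 in [('stand',STAND,0,[.4535,-.331,-.15]),('gate',GATE,.006,[.4535,-.33,-.15])]+([('tote',TOTE,0,[.574,.025,1.12])] if cam=='top' else []):
        m,c=mask(n,cam)
        if m is None: continue
        m=m.copy(); print(cam,n,c,m.sum()); 
        for q in ([p0]): fit(m,b,np.array(q),z,cam)
# line directions
a=unproj([[292,176],[320,124]],.1,'wrist'); d=a[1]-a[0]; print(a,np.degrees(np.arctan2(d[1],d[0])))
E
```

```text
wrist stand 0.76 4815
fit [ 0.4554 -0.3322] -104.0 1-IoU 0.129
wrist gate 0.91 620
fit [ 0.4552 -0.3323] 75.1 1-IoU 0.167
top stand 0.75 1416
fit [ 0.4535 -0.331 ] -23.6 1-IoU 1.0
top gate 0.86 511
fit [ 0.4558 -0.3278] 76.5 1-IoU 0.036
top tote 0.63 612
fit [0.574 0.025] 49.2 1-IoU 1.0
[[ 0.43666473 -0.32899724  0.1       ]
 [ 0.47922291 -0.33844597  0.1       ]] -12.5177178239492
```

```bash
python3 -m crank '[[[0,0,0,0,0,7.75],[0,0,0,0,0,7.75],[0,0,0,0,0,7.75],[0,0,0,0,0,7.75],[0.0235,-0.018,0.03,0,0,0],[0.0235,-0.018,0.03,0,0,0],[0,0,0,0,0,0],[0,0,0,0,0,0],[0,0,0,0,0,0]]]'
python3 - <<'E'
from h import *
o=readout.get_obs(); print(o['eef_pos'],np.degrees(o['ee_rot']))
snap('wrist','w3')
for t in ['gate','gate_tab','stand']: pp(t,'wrist')
m,c=mask('gate','wrist'); print(c,m.sum()); fit(m,GATE,np.array([.4553,-.331,1.33]),.006,'wrist')
m,c=mask('stand','wrist'); print(c,m.sum()); fit(m,STAND,np.array([.4553,-.331,1.33]),0,'wrist')
E
```

```text
time_s: 3.4
eef_pos: [0.4566, -0.3341, 0.1928]
ee_rot: [3.138, -0.004, -0.273]
wrist_force: [0.2, -0.4, 0.1]
opening: 0.0856
[ 0.45664554 -0.33407763  0.19278716] [179.80296771  -0.20272599 -15.65937366]
wrist gate [ 0.4511 -0.3273  0.0125] 0.94
wrist gate_tab [ 0.4571 -0.3319  0.0875] 0.86
wrist stand [ 0.4519 -0.3323 -0.    ] 0.76
0.67 1125
fit [ 0.4555 -0.3322] 75.3 1-IoU 0.067
0.62 5755
fit [ 0.4553 -0.3322] 75.5 1-IoU 0.165
```

View pics/w3.png

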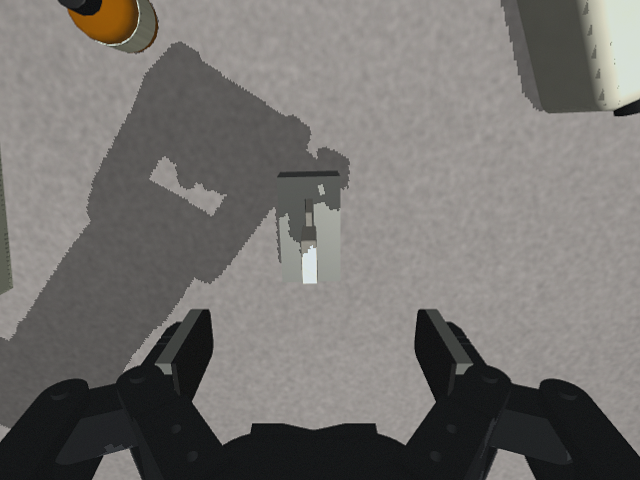

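The view shows the gate upright in the image, at u≈309 between the jaws, so the tool is aligned. I'll go down and grip the tab.

```bash
python3 -m crank '[[[-0.0008,-0.0008,0.034,0,0,-0.4],[-0.0008,-0.0008,0.034,0,0,-0.4],[0,0,0.032,0,0,0],[0,0,0,0,0,0],[0,0,0,0,0,0]]]' -1
python3 -m crank '[[[0,0,0,0,0,0],[0,0,0,0,0,0],[0,0,0,0,0,0],[0,0,0,0,0,0],[0,0,0,0,0,0],[0,0,0,0,0,0],[0,0,0,0,0,0],[0,0,0,0,0,0]]]' 1 60
```

```text
time_s: 4.2
eef_pos: [0.4564, -0.3347, 0.0935]
ee_rot: [3.134, -0.01, -0.261]
wrist_force: [0.4, 0.5, -0.1]
opening: 0.0857
time_s: 5.0
eef_pos: [0.4588, -0.3334, 0.0995]
ee_rot: [3.136, -0.016, -0.261]
wrist_force: [-0.2, 0.0, -0.4]
opening: 0.0087
```

```bash
python3 -m crank '[[[0,0,0,0,0,0],[0,0,0,0,0,0],[0,0,0,0,0,0]]]'; python3 - <<'E'
from h import *
snap('wrist','w4'); o=readout.get_obs(); print(o['eef_pos'],o['ee_rot'],o['joint_vel'],o['opening'])
pp('gate_tab','wrist');pp('gate','wrist')
E
```

```text
time_s: 5.3
eef_pos: [0.4587, -0.3336, 0.0995]
ee_rot: [3.135, -0.016, -0.261]
wrist_force: [-0.1, 0.6, 0.8]
opening: 0.0093
[ 0.45871971 -0.3335986   0.09944933] [ 3.13549532 -0.016084   -0.26084798] [ 0.00235307 -0.00145675 -0.00031288 -0.00099128 -0.00167173 -0.00175426] 0.008741918911852092
wrist gate_tab [ 0.4563 -0.3336  0.0871] 0.91
wrist gate [ 0.4525 -0.3305  0.0087] 0.71
```

View pics/w4.png

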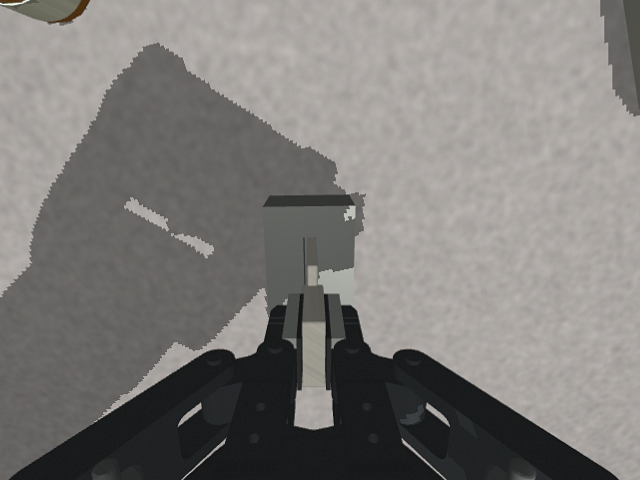

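The picture shows the tab between the pads at (315,340), and the arm is stable. I'll lift it and carry it to above the slot.

```bash
python3 -m crank '[[[0,0,-0.025,0,0,0],[0,0,-0.045,0,0,0],[0,0,-0.045,0,0,0],[0,0,-0.04,0,0,0],[0,-0.04,0,0,0,0],[0,-0.04,0,0,0,0],[0,-0.04,0,0,0,0],[0,-0.04,0,0,0,0],[0,-0.04,0,0,0,0],[0,-0.04,0,0,0,0],[0,-0.04,0,0,0,0],[0,0,0,0,0,0]]]' 1 80
python3 - <<'E'
from h import *
o=readout.get_obs(); print(o['eef_pos'],np.degrees(o['ee_rot']),o['opening'])
for cam in ['wrist','top','scene']:
    snap(cam,cam+'5')
    for t in ['spout_slot','tote_corner','tote_handle','tote','gate_tab','gate']: pp(t,cam)
E
```

```text
time_s: 6.65
eef_pos: [0.5305, -0.0548, 0.2586]
ee_rot: [3.132, -0.019, -0.267]
wrist_force: [0.6, -0.3, -0.8]
opening: 0.0085
[ 0.53053154 -0.05476513  0.2585507 ] [179.43284613  -1.07292951 -15.2786234 ] 0.008547896581566393
wrist spout_slot [0.5839 0.1274 0.0089] 0.95
wrist tote_corner [5.513e-01 1.304e-01 5.000e-04] 0.86
wrist tote_corner [0.5663 0.0037 0.0038] 0.34
wrist tote_handle [0.5747 0.0269 0.0991] 0.95
wrist tote [ 5.75e-01  2.34e-02 -5.00e-04] 0.88
wrist gate_tab [ 0.5297 -0.0554  0.2462] 0.71
wrist gate_tab [ 0.5236 -0.0513  0.1706] 0.35
wrist gate [ 0.5246 -0.0503  0.1721] 0.83
wrist gate [0.5735 0.0249 0.0986] 0.6
top spout_slot [0.5853 0.1267 0.0024] 0.68
top tote_corner [0.5487 0.1349 0.0055] 0.84
top tote_handle [0.5764 0.0234 0.1003] 0.82
top tote [ 0.5718  0.0235 -0.0036] 0.58
top gate [ 0.6405  0.2729 -0.0045] 0.55
top gate [ 0.5235 -0.056   0.1641] 0.37
scene spout_slot [0.5799 0.131  0.0048] 0.62
scene tote_corner [0.5562 0.1313 0.0034] 0.89
scene tote_corner [ 0.6411 -0.2414 -0.    ] 0.6
scene tote_handle [0.5767 0.0239 0.1054] 0.95
scene tote_handle [0.556  0.1331 0.0078] 0.15
scene tote [ 5.74e-01  2.85e-02 -4.00e-04] 0.83
scene tote [ 0.5274 -0.0554  0.2431] 0.3
scene gate_tab [ 0.5248 -0.0525  0.2418] 0.85
scene gate_tab [0.479  0.285  0.0012] 0.62
scene gate [ 0.5205 -0.0575  0.1683] 0.72
```

View pics/wrist5.png

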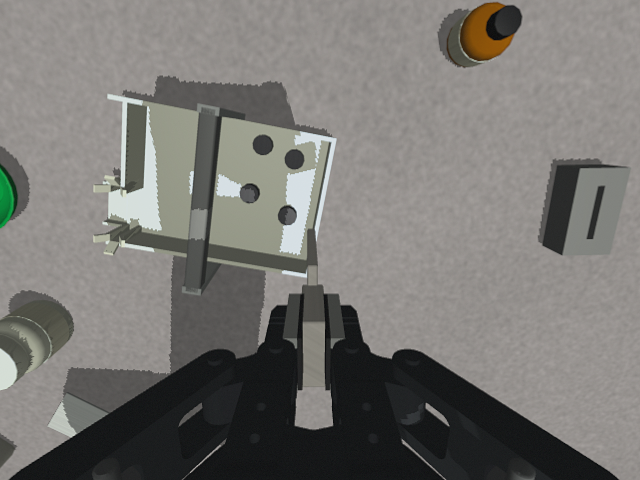

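The wrist view shows the whole tote. The bar runs from (208,107) to (192,291), the slot lips are at about (105–135,185–240), and the four discs are in the far half. Next is a least-squares fit of the tote pose.

```bash
python3 - <<'E'
from h import *
o=readout.get_obs()
a=unproj([[208,107],[192,292]],.107,'wrist'); d=a[0]-a[1]; print('bar',a,a.mean(0),np.linalg.norm(d),np.degrees(np.arctan2(-d[1],-d[0]))-90)
c=unproj([[335,138],[306,275],[112,96]],.045,'wrist'); print('corners',c)
M=[((96,38),[(.5813,.1287),(.5818,.1294),(.5839,.1274),(.5853,.1267),(.5799,.131)]),((87.5,66),[(.5493,.1352),(.5511,.131),(.5513,.1304),(.5487,.1349),(.5562,.1313)]),((0,0),[(.5754,.0242),(.5801,.0285),(.5747,.0269),(.5764,.0234),(.5767,.0239),(.5715,.0231),(.5762,.0273),(.575,.0234),(.5718,.0235),(.574,.0285)]),((0,76),[a[1][:2]]*3),((0,-76),[a[0][:2]]*3),
((-102,-70),[c[0][:2]]*3),((-102,70),[c[1][:2]]*3),((102,-70),[c[2][:2]]*3)]
P=np.array([p for p,q in M for _ in q])/1000; Q=np.array([x for p,q in M for x in q])
pc,qc=P.mean(0),Q.mean(0); H=(P-pc).T@(Q-qc); th=np.arctan2(H[0,1]-H[1,0],H[0,0]+H[1,1])
Rm=np.array([[np.cos(th),-np.sin(th)],[np.sin(th),np.cos(th)]]); t=qc-Rm@pc
print('tote',t,np.degrees(th)); print('resid',np.round(np.abs(P@Rm.T+t-Q).mean(0),4))
for p in[(96,38),(87.5,66),(0,0)]: print(p,Rm@(np.array(p)/1000)+t, proj([[*(Rm@(np.array(p)/1000)+t),.005]],'wrist'))
Rt=R.from_euler('xyz',o['ee_rot']); print('tool axes',np.round(Rt.as_matrix(),3))
E
```

```text
bar [[ 0.64167368 -0.01337525  0.107     ]
 [ 0.50730186  0.0515213   0.107     ]] [0.57448777 0.01907303 0.107     ] 0.14922247813166029 64.22119970476442
corners [[ 0.59366457 -0.10034464  0.045     ]
 [ 0.47092704 -0.03788466  0.045     ]
 [ 0.68052689  0.07942758  0.045     ]]
tote [0.57475361 0.02317934] 64.24506062175635
resid [0.0019 0.0025]
(96, 38) [0.5822427  0.12615464] [[131.19001837 206.6508593 ]]
(87.5, 66) [0.55333075 0.13066567] [[138.35512673 232.62415786]]
(0, 0) [0.57475361 0.02317934] [[224.12089529 187.54174136]]
tool axes [[ 0.963 -0.268  0.015]
 [-0.268 -0.963 -0.015]
 [ 0.018  0.011 -1.   ]]
```

```bash
python3 -m crank '[[[0.001,-0.038,0,0,0,0],[0.001,-0.038,0,0,0,0],[0.001,-0.038,0,0,0,0],[0.001,-0.038,0,0,0,0],[0.001,-0.037,0,0,0,0],[0,0,0,0,0,5.25],[0,0,0,0,0,5.25],[0,0,0.035,0,0,0],[0,0,0.035,0,0,0],[0,0,0,0,0,0],[0,0,0,0,0,0],[0,0,0,0,0,0]]]'
python3 - <<'E'
from h import *
o=readout.get_obs(); print(o['eef_pos'],np.degrees(o['ee_rot']),o['opening'])
for cam in ['wrist','top','scene']:
    snap(cam,cam+'6')
    for t in ['spout_slot','gate']: pp(t,cam)
E
```

```text
time_s: 8.9
eef_pos: [0.59, 0.1293, 0.1872]
ee_rot: [3.137, -0.025, -0.462]
wrist_force: [-0.9, 0.7, -0.4]
opening: 0.0085
[0.59003336 0.1293187  0.18724615] [179.72095123  -1.40680826 -26.47626284] 0.008512769686858258
wrist spout_slot [0.5837 0.13   0.0084] 0.92
wrist spout_slot [ 0.5287 -0.0249  0.0094] 0.65
wrist gate [0.587  0.1321 0.1022] 0.63
top spout_slot [0.5826 0.1281 0.0057] 0.73
scene spout_slot [0.5817 0.1312 0.0081] 0.78
scene gate [0.5847 0.1344 0.094 ] 0.88
```

View pics/wrist6.png

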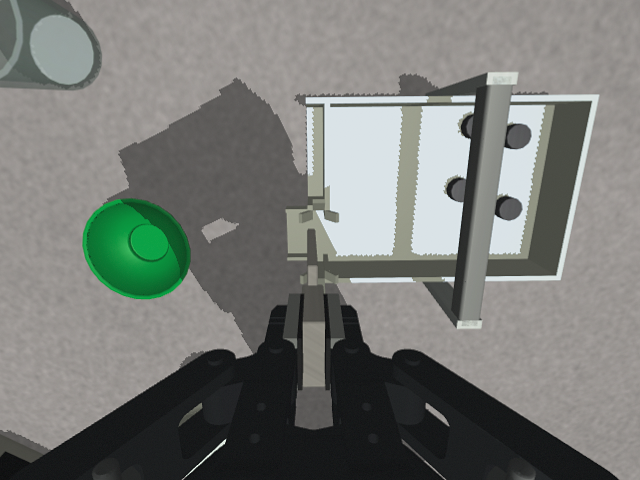

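The wrist view shows the gate edge at (311,235) hanging over the spout and the upper slot lips at (305–335,215). I'll check the offset between them numerically.

```bash
python3 - <<'E'
from h import *
o=readout.get_obs(); Rt=R.from_euler('xyz',o['ee_rot'])
th=np.radians(64.4); X=np.array([np.cos(th),np.sin(th)]);Y=np.array([-X[1],X[0]])
lip=unproj([[319,213]],.052,'wrist')[0]; g=unproj([[311.5,232]],.094,'wrist')[0]; w=unproj([[309,150],[326,150]],.045,'wrist')
print('lip',lip,'-> slot centre',lip[:2]+Y*.030); print('gate edge end',g,'-> gate',g[:2]+Y*.025)
print('end wall inner/outer',w, 'tote x of slot along X:',w[:,:2]@X)
for s in [(.582,.1265),(.5826,.1295)]: print(s,'X,Y',np.dot(s,X),np.dot(s,Y))
for n,q in [('gate net',(.5859,.1332)),('gate px',g[:2]+Y*.025),('lip px',lip[:2]+Y*.03),('tcp',o['eef_pos'][:2])]: print(n,np.dot(q,X),np.dot(q,Y))
E
python3 -c "
import cv2
a=cv2.imread('pics/wrist6.png')[180:310,250:400]; b=cv2.imread('pics/scene6.png')[190:320,300:450]
cv2.imwrite('pics/crop6.png',cv2.hconcat([cv2.resize(x,None,fx=2.6,fy=4) if 0 else cv2.resize(x,(400,346)) for x in(a,b)]))"
```

```text
lip [0.60646586 0.11420014 0.052     ] -> slot centre [0.57941088 0.12716271]
gate edge end [0.60642926 0.12045179 0.094     ] -> gate [0.58388344 0.13125394]
end wall inner/outer [[0.65001774 0.10066155 0.045     ]
 [0.6445283  0.08965016 0.045     ]] tote x of slot along X: [0.37164326 0.35934093]
(0.582, 0.1265) X,Y 0.3655557203930006 -0.47020768314432543
(0.5826, 0.1295) X,Y 0.36852046942149713 -0.46945252541376264
gate net 0.3732831327402426 -0.4708298554803321
gate px 0.3706567836016444 -0.46985212537522175
lip px 0.3650346532427951 -0.46758638236752237
tcp 0.3714320282761724 -0.4759312656404833
```

View pics/crop6.png

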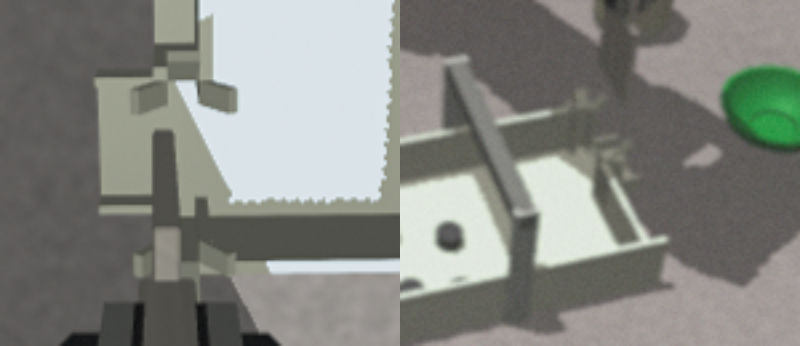

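The crop shows the gate edge about 8 px left of the lip centre at a different height, which puts it about 5 mm too far outboard. I'll correct that, go down into the mouth, then press in small steps.

```bash
python3 -m crank '[[[-0.001,0.005,0,-0.2,-0.45,-1.0],[0,0,0,0,0,0],[0,0,0.02,0,0,0],[0,0,0.02,0,0,0],[0,0,0,0,0,0]]]'; python3 -m crank '[[[0,0,0.01,0,0,0],[0,0,0.01,0,0,0],[0,0,0,0,0,0]]]'
```

```text
time_s: 9.85
eef_pos: [0.5869, 0.124, 0.1459]
ee_rot: [3.133, -0.016, -0.443]
wrist_force: [0.3, 0.4, -1.6]
opening: 0.0082
time_s: 10.15
eef_pos: [0.5878, 0.1236, 0.1261]
ee_rot: [3.134, -0.018, -0.443]
wrist_force: [-0.5, -0.5, -0.8]
opening: 0.0085
```

```bash
python3 -m crank '[[[0,0,0.008,0,0,0],[0,0,0.008,0,0,0],[0,0,0.005,0,0,0],[0,0,0,0,0,0]]]'; python3 -m crank '[[[0,0,0.004,0,0,0],[0,0,0.004,0,0,0],[0,0,0.004,0,0,0]]]'
```

```text
time_s: 10.55
eef_pos: [0.5883, 0.1234, 0.104]
ee_rot: [3.134, -0.019, -0.443]
wrist_force: [-0.5, 0.5, -0.7]
opening: 0.0085
time_s: 10.85
eef_pos: [0.5899, 0.1239, 0.098]
ee_rot: [3.137, -0.023, -0.443]
wrist_force: [-19.8, 1.2, 45.6]
opening: 0.0084
```

```bash
python3 -m crank '[[[0,0,0,0,0,0],[0,0,-0.001,0,0,0],[0,0,0,0,0,0]]]'; python3 -m crank '[[[0,0,0,0,0,0],[0,0,0,0,0,0],[0,0,0,0,0,0],[0,0,-0.005,0,0,0],[0,0,-0.04,0,0,0],[0,0,-0.04,0,0,0],[0,0,-0.03,0,0,0],[0,0,0,0,0,0],[0,0,0,0,0,0]]]' -1
python3 - <<'E'
from h import *
o=readout.get_obs(); print(o['eef_pos'],np.degrees(o['ee_rot']),o['opening'])
for cam in ['wrist','top','scene']:
    snap(cam,cam+'7')
    for t in ['spout_slot','gate','gate_tab','tote','tote_handle','tote_corner']: pp(t,cam)
E
python3 -c "
import cv2
a=cv2.imread('pics/wrist7.png'); b=cv2.imread('pics/scene7.png')[170:350,240:480]
cv2.imwrite('pics/crop7.png',cv2.hconcat([cv2.resize(a,(400,300)),cv2.resize(b,(400,300))]))"
```

```text
time_s: 11.15
eef_pos: [0.5899, 0.1243, 0.1003]
ee_rot: [3.138, -0.024, -0.442]
wrist_force: [-2.4, 0.8, -0.4]
opening: 0.0084
time_s: 12.05
eef_pos: [0.5876, 0.1254, 0.2194]
ee_rot: [3.137, -0.024, -0.443]
wrist_force: [-0.5, 0.1, -0.5]
opening: 0.0854
[0.58758883 0.12543112 0.21944494] [179.74011318  -1.36745513 -25.36606898] 0.08538872636661693
wrist spout_slot [0.5843 0.128  0.006 ] 0.9
wrist spout_slot [ 0.6057 -0.0271  0.01  ] 0.47
wrist gate [0.5853 0.1301 0.01  ] 0.77
wrist gate_tab [0.5886 0.1218 0.0843] 0.88
wrist tote [0.5745 0.0253 0.0007] 0.9
wrist tote_handle [0.5744 0.0255 0.0968] 0.59
wrist tote_corner [0.5499 0.1295 0.002 ] 0.81
top spout_slot [0.5868 0.1297 0.0048] 0.67
top tote [ 0.5716  0.0236 -0.003 ] 0.95
top tote_handle [0.5754 0.0246 0.1017] 0.87
top tote_corner [0.554  0.1324 0.0049] 0.86
scene spout_slot [0.5827 0.131  0.0054] 0.56
scene gate [0.5797 0.1242 0.0072] 0.6
scene gate [ 0.4512 -0.3261  0.001 ] 0.35
scene gate_tab [0.5882 0.1255 0.0842] 0.72
scene tote [ 5.741e-01  2.630e-02 -2.000e-04] 0.75
scene tote_handle [0.5754 0.0244 0.1047] 0.9
scene tote_corner [0.5556 0.1307 0.0062] 0.73
```

View pics/crop7.png

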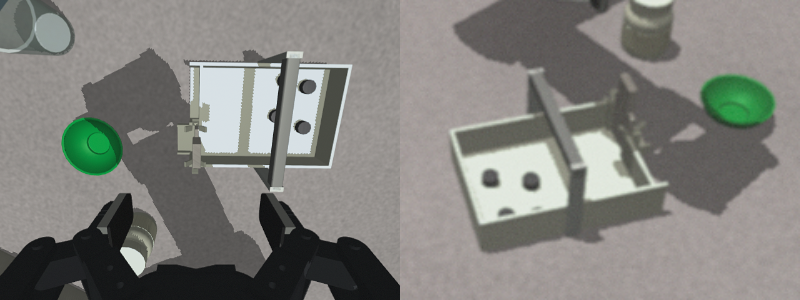

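The pictures show the gate seated in the slot, with the tab at about (200,115) in the left half. The measured tab height is 84 mm, and fully home is 84.5 mm. I'll press the tab once with closed fingertips to confirm, expecting contact at TCP z≈0.124.

```bash
python3 -m crank '[[[0,0,0.02,-0.6,-1.2,0],[0,0,0.02,0,0,0],[0,0,0.02,0,0,0],[0,0,0.02,0,0,0],[0,0,0,0,0,0],[0,0,0,0,0,0],[0,0,0,0,0,0]]]' 1 40; python3 -m crank '[[[0,0,0.004,0,0,0],[0,0,0.004,0,0,0]]]';python3 -m crank '[[[0,0,0.002,0,0,0],[0,0,0.002,0,0,0]]]'
```

```text
time_s: 13.8
eef_pos: [0.5867, 0.1241, 0.1314]
ee_rot: [3.123, 0.005, -0.443]
wrist_force: [0.2, -1.7, 0.6]
opening: 0.0001
time_s: 14.0
eef_pos: [0.5875, 0.124, 0.1247]
ee_rot: [3.124, 0.003, -0.443]
wrist_force: [0.7, 0.5, -0.5]
opening: -0.0001
time_s: 14.2
eef_pos: [0.5886, 0.1244, 0.124]
ee_rot: [3.127, -0.001, -0.443]
wrist_force: [-6.1, 1.3, 18.6]
opening: 0.0001
```

Contact came at TCP z 0.124, so the gate is fully home. Now I'll go to the handle.

```bash
python3 -m crank '[[[0,0,-0.04,0,0,0],[0,0,-0.04,0,0,0],[0.01,0.032,0,0.4,0.4,0],[0.01,0.032,0,0.3,0.2,0],[0.01,0.032,0,0,0,0],[0,0,0,0,0,0],[0,0,0,0,0,0],[0,0,0,0,0,0]]]' -1
python3 - <<'E'
from h import *
o=readout.get_obs(); print(o['eef_pos'],np.degrees(o['ee_rot']),o['opening'])
for cam in ['wrist','top','scene']:
    snap(cam,cam+'8')
    for t in ['tote_handle','tote']: pp(t,cam)
E
```

```text
time_s: 15.0
eef_pos: [0.5751, 0.0239, 0.2104]
ee_rot: [3.141, -0.018, -0.441]
wrist_force: [1.4, -0.4, -0.5]
opening: 0.0856
[0.57511746 0.02392009 0.21040809] [179.96827303  -1.01121223 -25.26388628] 0.08557984591521978
wrist tote_handle [0.5745 0.0246 0.095 ] 0.59
wrist tote_handle [ 0.6428 -0.2395 -0.0044] 0.22
wrist tote [5.737e-01 2.240e-02 3.000e-04] 0.98
top tote_handle [0.5739 0.0234 0.1009] 0.95
top tote_handle [0.5503 0.1335 0.0035] 0.66
top tote [ 0.5718  0.0233 -0.005 ] 0.94
top tote [0.5512 0.1361 0.0045] 0.51
scene tote_handle [0.5766 0.0273 0.1036] 0.73
scene tote [ 0.5745  0.0279 -0.    ] 0.71
```

View pics/wrist8.png

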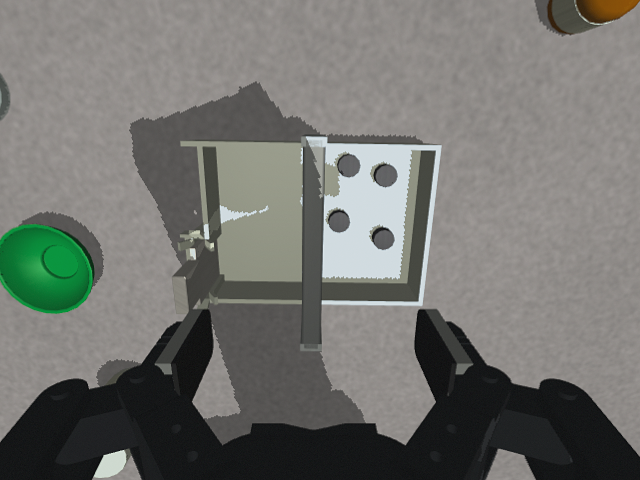

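The view shows the bar at u≈312, centred between the jaws. The gate tab at (195,285) is clear of the left finger. Going down and gripping.

```bash
python3 -m crank '[[[0,0,0.035,-0.4,-0.9,0],[0,0,0.035,0,0,0],[0,0,0.035,0,0,0],[0,0,0,0,0,0],[0,0,0,0,0,0]]]' -1; python3 -m crank '[[[0,0,0,0,0,0],[0,0,0,0,0,0],[0,0,0,0,0,0],[0,0,0,0,0,0]]]' 0.5 40
```

```text
time_s: 15.95
eef_pos: [0.577, 0.023, 0.1047]
ee_rot: [3.135, -0.006, -0.44]
wrist_force: [-0.7, -0.1, 0.2]
opening: 0.0854
time_s: 16.35
eef_pos: [0.5792, 0.0228, 0.1101]
ee_rot: [3.137, -0.014, -0.44]
wrist_force: [-0.7, 0.0, 0.5]
opening: 0.0283
```

```bash
python3 -m crank '[[[-0.001,0,0.009,0,-0.5,0],[0,0,0,0,0,0],[0,0,0,0,0,0]]]'; python3 -m crank '[[[0,0,0,0,0,0],[0,0,0,0,0,0],[0,0,0,0,0,0],[0,0,0,0,0,0],[0,0,0,0,0,0]]]' 1 110
```

```text
time_s: 16.65
eef_pos: [0.5785, 0.0231, 0.101]
ee_rot: [3.138, -0.005, -0.44]
wrist_force: [0.2, -0.3, -0.6]
opening: 0.0217
time_s: 17.15
eef_pos: [0.5785, 0.0232, 0.101]
ee_rot: [3.138, -0.005, -0.441]
wrist_force: [-0.3, -0.2, 0.3]
opening: 0.0124
```

```bash
python3 -m crank '[[[0,0,-0.01,0,0,0],[0,0,-0.02,0,0,0],[0,0,-0.03,0,0,0],[0,0,-0.03,0,0,0],[0,0,-0.03,0,0,0],[0,0,-0.03,0,0,0],[0,0,-0.02,0,0,0],[0,0,0,0,0,0],[0,0,0,0,0,0]]]'; python3 -m crank '[[[0,0,0,-1.5,1.5,0],[0,0,0,-1.8,1.8,0],[0,0,0,-1.8,1.8,0],[0,0,0,-1.8,1.8,0],[0,0,0,-1.8,1.8,0],[0,0,0,-1.8,1.8,0],[0,0,0,-1.8,1.8,0],[0,0,0,0,0,0]]]'
python3 - <<'E'
from h import *
o=readout.get_obs(); print(np.round(o['joints'],2),o['opening'])
Rt=R.from_euler('xyz',o['ee_rot']).as_matrix(); print('tilt',np.degrees(np.arccos(-Rt[2,2])),'slope along toteX,Y (deg down)',np.degrees(np.arcsin(Rt[2,1])),np.degrees(np.arcsin(Rt[2,0])))
E
```

```text
time_s: 18.05
eef_pos: [0.5748, 0.0246, 0.2747]
ee_rot: [3.133, 0.008, -0.44]
wrist_force: [-0.5, -0.8, -6.9]
opening: 0.0124
time_s: 18.85
eef_pos: [0.5698, 0.0252, 0.2594]
ee_rot: [2.901, -0.186, -0.412]
wrist_force: [0.3, 0.1, -6.7]
opening: 0.0118
[-0.04  0.4   1.39 -0.3   1.28  2.04] 0.01181917638436443
tilt 17.36420550256167 slope along toteX,Y (deg down) 13.564027119214884 10.635733567864971
```

```bash
python3 -m crank '[[[0,0,0,-1.3,1.8,0],[0,0,0,-1.3,1.8,0],[0,0,0,-1.3,1.8,0],[0,0,0,-1.3,1.8,0],[0,0,0,-1.3,1.8,0],[0,0,0,-1.3,1.8,0],[0,0,0,0,0,0],[0,0,0,0,0,0],[0,0,0,0,0,0],[0,0,0,0,0,0],[0,0,0,0,0,0]]]'
python3 - <<'E'
from h import *
o=readout.get_obs(); print(np.round(o['joints'],2),o['opening'])
Rt=R.from_euler('xyz',o['ee_rot']).as_matrix(); print('tilt',np.degrees(np.arccos(-Rt[2,2])),'slopes',np.degrees(np.arcsin(Rt[2,1])),np.degrees(np.arcsin(Rt[2,0])))
for cam in ['wrist','top','scene']:
    snap(cam,cam+'9')
    for t in ['tote_corner','gate','gate_tab','spout_slot','tote_handle','tote']: pp(t,cam)
    for d in pinpoint('disc0',cam): print(cam,'disc',np.round(d['point'],4),round(d['confidence'],2))
import cv2
a=cv2.imread('pics/wrist9.png'); b=cv2.imread('pics/top9.png')[100:340,160:480]
cv2.imwrite('pics/crop9.png',cv2.hconcat([cv2.resize(a,(400,300)),cv2.resize(b,(400,300))]))
E
```

```text
time_s: 19.95
eef_pos: [0.5661, 0.0245, 0.2481]
ee_rot: [2.749, -0.342, -0.356]
wrist_force: [-0.2, -0.5, -5.3]
opening: 0.0121
[ 0.03  0.39  1.49 -0.54  1.16  2.22] 0.012138241823287127
tilt 29.466879893821446 slopes 21.11395167527025 19.572477449157336
wrist tote_corner [0.5553 0.0714 0.1072] 0.78
wrist gate [0.5872 0.0748 0.1233] 0.92
wrist gate [0.5625 0.0557 0.1189] 0.61
wrist gate_tab [0.5801 0.1116 0.1883] 0.62
wrist spout_slot [0.5885 0.0756 0.1189] 0.63
wrist tote_handle [0.5591 0.0271 0.2415] 0.87
wrist tote [ 0.5767 -0.0243  0.1579] 0.56
wrist disc [0.5525 0.0428 0.1222] 0.97
wrist disc [0.5775 0.0667 0.121 ] 0.71
wrist disc [0.5614 0.0571 0.1157] 0.58
wrist disc [0.5451 0.025  0.1377] 0.49
wrist disc [ 0.6431 -0.2427 -0.0027] 0.38
wrist disc [0.5557 0.0727 0.1058] 0.2
top tote_corner [0.5559 0.0768 0.1091] 0.9
top tote_handle [0.5629 0.0243 0.2472] 0.63
top tote [ 0.576  -0.0224  0.1553] 0.93
top disc [0.5439 0.0268 0.1334] 0.53
scene tote_corner [0.5589 0.0728 0.1103] 0.72
scene gate [0.5426 0.0249 0.1352] 0.58
scene gate_tab [0.5795 0.114  0.1856] 0.69
scene spout_slot [0.5862 0.0748 0.1169] 0.56
scene tote_handle [0.5634 0.0243 0.2508] 0.96
scene tote [ 0.5754 -0.0202  0.156 ] 0.84
scene tote [0.581  0.0678 0.1176] 0.28
scene disc [0.5815 0.0691 0.1225] 0.57
scene disc [0.5418 0.026  0.1318] 0.54
scene disc [0.5463 0.0394 0.1249] 0.44
scene disc [0.5648 0.0254 0.2518] 0.37
```

View pics/crop9.png

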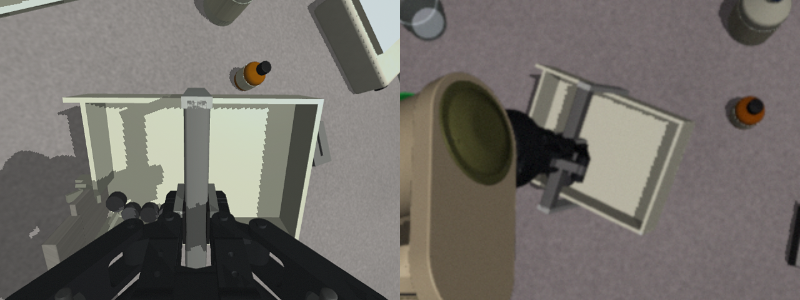

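```bash
cat >> h.py <<'E'
def totef(Q,o):
    Rt=R.from_euler('xyz',o['ee_rot']).as_matrix(); h=o['eef_pos']+Rt@[0,0,.001]
    T=np.c_[-Rt[:,1],-Rt[:,0],-Rt[:,2]]; return ((np.atleast_2d(Q)-h)@T+[0,0,.099])*1000
E
cat > chk.py <<'E'
from h import *
import sys
o=readout.get_obs(); print(o['time_s'],o['eef_pos'],o['opening'],np.round(o['wrist_force'],1))
Rt=R.from_euler('xyz',o['ee_rot']).as_matrix(); print('tilt',np.degrees(np.arccos(-Rt[2,2])),'slopes',np.degrees(np.arcsin(Rt[2,1])),np.degrees(np.arcsin(Rt[2,0])))
for cam in ['wrist','scene']:
    snap(cam,cam+sys.argv[1])
    for t in ['tote_corner','gate_tab','spout_slot','tote_handle','tote','disc0']:
        for d in pinpoint(t,cam)[:5]: 
            if d['confidence']>.3: print(cam,t,np.round(totef(d['point'],o)[0]),round(d['confidence'],2))
E
python3 chk.py 10
python3 -c "
import cv2
a=cv2.imread('pics/wrist10.png')[240:420,60:300]; b=cv2.imread('pics/scene10.png')[130:310,260:500]
cv2.imwrite('pics/crop10.png',cv2.hconcat([cv2.resize(a,(400,300)),cv2.resize(b,(400,300))]))"
```

```text
21.15 [0.56607946 0.02471858 0.24806372] 0.012218858084055897 [ 0.7  0.1 -5.9]
tilt 29.49535259279994 slopes 21.134053050852504 19.589707709867806
wrist tote_corner [86. 74.  3.] 0.69
wrist gate_tab [85. 49.  4.] 0.75
wrist gate_tab [96. 35. 84.] 0.67
wrist spout_slot [95. 40.  8.] 0.93
wrist tote_handle [ 1.  7. 94.] 0.59
wrist disc0 [70. 60.  2.] 0.7
wrist disc0 [55. 62.  2.] 0.59
wrist disc0 [84. 46.  7.] 0.56
wrist disc0 [31. 60.  8.] 0.55
scene tote_corner [86. 69.  6.] 0.95
scene gate_tab [101.  41.  79.] 0.63
scene spout_slot [98. 43.  6.] 0.78
scene spout_slot [324.  95. -17.] 0.61
scene tote_handle [  2.   5. 103.] 0.61
scene tote [ 1.  3. -4.] 0.64
scene disc0 [-253.   68. -263.] 0.54
scene disc0 [51. 63.  0.] 0.39
scene disc0 [31. 59.  4.] 0.37
scene disc0 [88. 45.  3.] 0.35
```

View pics/crop10.png

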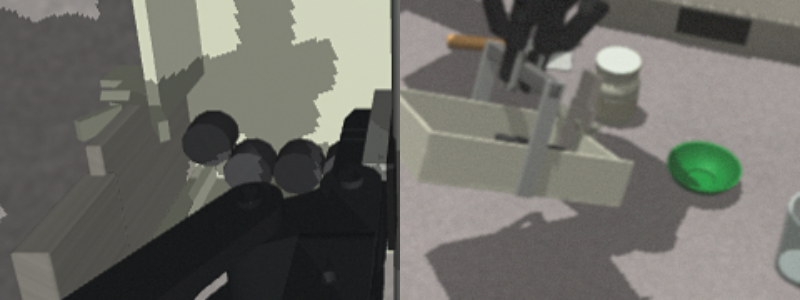

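The crop shows one disc against the gate and three in a row along the +y wall. They are jammed, so the corner itself is empty. In the tote frame they sit at x≈77–84/70/52/31 and y≈43/57/58/56. I'll tip more towards the gate end to break the jam, then go back to the diagonal.

```bash
python3 -m crank '[[[0,0,0,-1.5,-3,0],[0,0,0,-2,-3.5,0],[0,0,0,-2,-3.5,0],[0,0,0,-2,-3.5,0],[0,0,0,-1.5,0,0],[0,0,0,0,0,0],[0,0,0,0,0,0],[0,0,0,0,0,0],[0,0,0,0,0,0],[0,0,0,0,0,0]]]'; python3 chk.py 11
```

```text
time_s: 22.85
eef_pos: [0.5662, 0.0253, 0.249]
ee_rot: [2.614, -0.129, -0.46]
wrist_force: [0.3, 0.2, -6.5]
opening: 0.0122
22.85 [0.56617357 0.02526353 0.24898007] 0.01216857058564704 [ 0.3  0.2 -6.5]
tilt 31.042136763500867 slopes 29.963207877274474 7.373354800441333
wrist tote_corner [87. 71.  1.] 0.72
wrist gate_tab [97. 36. 83.] 0.81
wrist spout_slot [97. 40.  8.] 0.79
wrist tote_handle [ 0.  4. 97.] 0.84
wrist tote [-2.  7.  2.] 0.63
wrist disc0 [72. 55.  2.] 0.78
wrist disc0 [86. 43.  6.] 0.65
wrist disc0 [54. 64.  0.] 0.57
wrist disc0 [29. 59.  6.] 0.44
scene tote_corner [89. 67.  4.] 0.91
scene gate_tab [102.  38.  84.] 0.96
scene spout_slot [104.  34.  84.] 0.64
scene spout_slot [97. 43.  7.] 0.59
scene tote_handle [ -2.   1. 102.] 0.73
scene tote_handle [76. 62.  4.] 0.7
scene tote [ 2.  7. -0.] 0.76
scene disc0 [52. 61.  0.] 0.58
scene disc0 [31. 60.  4.] 0.5
scene disc0 [89. 46.  8.] 0.44
scene disc0 [72. 62.  3.] 0.43
```

The arrangement stayed put. One disc sits against the gate in the spout recess and the other three are packed behind it along the wall. It's a stable cluster at the corner. Going back to the diagonal 30° and checking.

```bash
python3 -m crank '[[[0,0,0,1.5,2.5,0],[0,0,0,1.5,2.5,0],[0,0,0,1.5,2.5,0],[0,0,0,1.5,2.5,0],[0,0,0,1.3,2.5,0],[0,0,0,0,0,0],[0,0,0,0,0,0],[0,0,0,0,0,0],[0,0,0,0,0,0],[0,0,0,0,0,0],[0,0,0,0,0,0],[0,0,0,0,0,0]]]'; python3 chk.py 12
python3 - <<'E'
from h import *
for n in ['jar','vial','boat']: pp(n,'scene')
snap('top','top12')
for n in ['jar','vial','boat']: pp(n,'top')
a=cv2.imread('pics/wrist12.png'); b=cv2.imread('pics/scene12.png')
cv2.imwrite('pics/crop12.png',cv2.hconcat([cv2.resize(a,(400,300)),cv2.resize(b,(400,300))]))
E
```

```text
time_s: 24.75
eef_pos: [0.566, 0.0249, 0.2478]
ee_rot: [2.719, -0.323, -0.356]
wrist_force: [0.0, 0.4, -5.9]
opening: 0.0123
24.75 [0.56601786 0.02494439 0.24779026] 0.012336778495516895 [ 0.   0.4 -5.9]
tilt 30.151378869738917 slopes 22.895862072610417 18.52318413152894
wrist tote_corner [87. 73.  2.] 0.71
wrist spout_slot [95. 39.  8.] 0.7
wrist tote_handle [-2.  5. 95.] 0.63
wrist tote [-2.  2. -4.] 0.85
wrist disc0 [74. 58.  3.] 0.89
wrist disc0 [84. 44.  6.] 0.69
scene tote_corner [86. 67.  6.] 0.77
scene gate_tab [103.  40.  81.] 0.74
scene spout_slot [99. 43.  5.] 0.64
scene tote_handle [  1.   4. 105.] 0.71
scene tote [1. 8. 0.] 0.98
scene disc0 [33. 60.  3.] 0.52
scene disc0 [89. 46.  4.] 0.5
scene disc0 [53. 60.  1.] 0.45
scene jar [ 0.4751  0.2863 -0.0033] 0.74
scene vial [ 0.6403 -0.2405 -0.0009] 0.63
scene vial [0.5412 0.0202 0.1342] 0.27
scene boat [0.5573 0.0717 0.1091] 0.62
top vial [ 6.445e-01 -2.420e-01 -1.000e-04] 0.89
```

```bash
python3 -c "
from workcell import manip; print(manip.close_job())"
```

```text
the job is handed in; nothing more can be done
None
```

I put the gate into the spout slot, then lifted the tote by its bar. I handed in at about 25 s, with the tote held in the air tilted about 30° towards the gate corner.

**Gate:** It bottomed out in the slot at the expected height. Pressing its tab again with closed fingertips met contact where a fully home gate should be. In the last picture the tab was measured at 81 mm above the tote's underside, against 84.5 mm when home, which is within the network's error.

**Tote:** At the last check the slopes were 23° along its x and 18.5° along its y, and the grip was steady. The force reading showed no sign of spilling (about 6 N, too noisy to rule it out on its own).

**Discs:** One lies against the gate and three lie behind it along the +y wall, in contact, at about x 84, 73, 53 and 32 mm. They looked settled: positions agreed within a few millimetres over the last three checks. The disc beside the gate and the next one wedge each other, so no disc sits at the very corner point, and the farthest is about 57 mm from it. An extra tip towards the gate end did not change that.

**Checks that were incomplete:**
- In the last check the wrist camera network found only two discs and the scene camera three; together they cover all four.
- The jar and bottle were found where they started. The dish was not found again in the final pictures; the only report there was a false one inside the tote. It appeared unmoved in the earlier pictures, and the arm did not go near it.
- The last picture could not be viewed because the 12-picture limit was reached.

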